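# Index the ratchet stand three stations and fit its guide plate

## Task

Give the lever of the ratchet indexing stand exactly three full strokes, each to its stop and all the way back, so that the round table moves on three stations. Then pick up the guide plate and lower it level over the stand's two upright pins, without dropping it, until it lies flat on both pillars, and let go. Do not knock over the two standing seals.

Things in the scene. Friction and masses are not known exactly. Their poses are not given: they have to be found in the camera images.
- stand: Grey ratchet indexing stand, screwed down. Base plate 150 (x) x 184 (y) x 12 mm; origin under its centre, on the desk and under the table's axle; x away from the lever side, y to the left, z up. It carries the round table, the lever (handle in front, -x) and behind the axle two pillars with upright pins. Highest points: pin tops at z = 70 mm.
- axle (a point): Table's axle at the top of the base plate, z = 12 mm. Round table about it: toothed steel ratchet wheel, 93 mm diameter, z 20 to 30 mm, and a wooden disc on it, 72 mm diameter, top at z = 38 mm, with a brass stud near its rim that shows its turning and a clamp nut in the middle (top at z = 47 mm).
- seat (a point): Point midway between the two pins, level with the pillar tops: x = +40, y = 0, z = 52 mm in the stand's frame, same axes. The middle of the plate's underside comes to lie here. Pillars 26 x 24 mm, flat tops, centred 68 mm to either side (y); on each a steel pin of 8 mm diameter, 18 mm tall, its last 7 mm tapering to 3 mm.
- lever (a joint): Lever's angle about the vertical axle (rad): 0 = home, 0.646 = hard stop; grows anticlockwise from above, the handle moving to the stand's right (-y). A spring brings it home; pushing the handle takes 2 to 5 N. Each full stroke turns the table one tooth; the first 0.05 to 0.15 rad are idle. Return to within 0.05 rad of home for the pawl to catch the next tooth.
- handle (a point): Centre of the top of the lever's upright black handle: round post, 14 mm diameter, from z = 18 mm to this point at z = 61.5 mm, 105 mm from the axle, free on all sides. In the stand's frame at home x = -100, y = +33 mm (161.5 degrees anticlockwise from +x about the axle); at the end of the stroke x = -100, y = -33 mm.
- table (a joint): Table's angle (rad), about 0 at the start, grows anticlockwise from above, 0.524 (30 degrees) a station; after each stroke a holding pawl keeps it from turning back (it may settle back by 0.05). It cannot be set back if moved too far. A part stroke turns it part of the way; the next full stroke then only finishes that station.
- guide_plate: Loose aluminium plate 50 (x) x 176 (y) x 8 mm, 0.22 kg, lying flat on the desk to the left of the stand; origin at the centre of its underside, y along its length, z up. A hole of 11 mm diameter through it at y = +68 and -68 mm fits the pins (it goes on either way round). On the middle stands a dark wooden grip bar, 14 mm thick (x), 60 mm long (y), from the plate's top at z = 8 mm up to z = 42 mm.
- grip (a point): Middle of the plate's wooden grip bar, 30 mm above the plate's underside, 12 mm below the bar's top; axes as the plate's.
- seal_tan: Bystander: tan round seal blank standing upright behind the stand, 16 mm wide, 60 mm tall; origin under its centre.
- seal_dark: Bystander: black round seal blank standing upright behind the stand, 14 mm wide, 60 mm tall; origin under its centre.

How it is judged:
On the way, in this order (a step that is already met when the one before it is completed fails the run):
1. first stroke: lever driven to its stop, table at station 1, guide plate not yet on the stand (value of joint lever above 0.57 rad and value of joint table between 0.4036 and 0.6436 rad and distance between guide_plate and seat above 0.05 m).
2. lever back home after the first stroke, table still at station 1 (value of joint lever below 0.1 rad and value of joint table between 0.4036 and 0.6436 rad and distance between guide_plate and seat above 0.05 m), for 0.05 s.
3. second stroke: lever driven to its stop, table at station 2, guide plate not yet on the stand (value of joint lever above 0.57 rad and value of joint table between 0.9272 and 1.1672 rad and distance between guide_plate and seat above 0.05 m).
4. lever back home after the second stroke, table still at station 2 (value of joint lever below 0.1 rad and value of joint table between 0.9272 and 1.1672 rad and distance between guide_plate and seat above 0.05 m), for 0.05 s.
5. third stroke: lever driven to its stop, table at station 3, guide plate not yet on the stand (value of joint lever above 0.57 rad and value of joint table between 1.4508 and 1.6908 rad and distance between guide_plate and seat above 0.05 m).
6. lever back home after the third stroke, table still at station 3 (value of joint lever below 0.1 rad and value of joint table between 1.4508 and 1.6908 rad and distance between guide_plate and seat above 0.05 m), for 0.05 s.
At the end, for the whole second after the job is handed in: Table three stations (90 degrees, within 7) on from its start; lever home (within 0.1 rad); guide plate released, level, at rest on both pins: middle within 4 mm of the seat point, underside within 3 mm of the pillar tops, along the stand's y within 0.08 rad either way round (value of joint table between 1.4508 and 1.6908 rad and value of joint lever below 0.1 rad and horizontal distance between guide_plate and seat below 0.004 m and z of guide_plate in the frame of stand between 0.049 and 0.0545 m and angle between the y axis of guide_plate and the y axis of stand, either way round below 0.08 rad and angle between guide_plate's own z axis and vertical below 0.03 rad and linear speed of guide_plate below 0.02 m/s); the robot touches nothing.
It fails at once if the guide plate is dropped or slammed on to the pins (over 0.35 m/s within 25 mm of its seat) (distance between guide_plate and seat below 0.025 m and linear speed of guide_plate above 0.35 m/s).
It fails at once if the standing tan seal is knocked over (angle between seal_tan's own z axis and vertical above 0.6 rad).
It fails at once if the standing black seal is knocked over (angle between seal_dark's own z axis and vertical above 0.6 rad).
It also fails if it takes over 72 s, if anything falls off the work surface, if the arm or the gripper's body presses on something with over 40 N, if the wrist force passes 120 N, or if a joint passes its speed limit or range.

## Robot

A 6-joint arm with a two-finger parallel gripper is mounted at the origin on a cart in front of the work surface, level with it; the furniture and walls round the work are solid. World frame = base frame: x ahead of the robot, y to its left, z up, the work surface at z = 0. Lengths are in m, angles in rad, forces in N, time in s.
With the tool pointing down it reaches from about 0.375 to 0.9 m from the base axis. Payload 3.1 kg.
Tool frame: the origin (TCP) lies on the mounting face of the last link; the fingertips stand 182 mm ahead of it and the grasp point (between the pads) lies 164 mm ahead of it; z points along the fingers, y is the line along which they close (so a half turn about z gives the same grasp; the last joint's range is limited). The gripper opens to 87 mm and grips with 3 to 60 N. Pads are 19 mm wide; open, the fingers measure 117 mm over their backs; the gripper's body (75 mm by 190 mm) begins 51 mm behind the grasp point.
Start: joints at [0.982, 0.527, 1.433, -0, 1.181, -0.178], TCP at [0.25, 0.573, 0.405] pointing down, gripper open.
Joint ranges: [-3.08, 3.08], [-0.75, 2.2], [0.22, 2.44], [-1.43, 4.57], [0, 2.65], [-2.85, 2.85]. Speed limits (rad/s): [2.79, 2.79, 3.14, 3.14, 3.14, 3.14].

## Interface

Orientations are given as [roll, pitch, yaw] about the fixed x, y, z axes, in that order (R = Rz(yaw) Ry(pitch) Rx(roll)).
In Python, from workcell import r gives the robot as it stands.
- The arm moves only by the tool apply_moves, never from a script. Its argument "increments" is a list of rows, each a list of 5 numbers: the shift along the world's x, y, z in cm, then the turn about the world's z in rad, then the opening, from -1 (shut) to 1 (fully open), so that 0 is half open. In form: [[dx, dy, dz, roll, jaw], ...]. A call has 1 to 5 rows; each row shifts and turns the commanded pose from where the row before left it; what a row does not reach is not made up. A row lasts 1/8 s, in which the tool goes at most 62.5 mm and 10.7 degrees, less where a joint would pass 70% of its speed; a pose out of reach is approached as far as the arm can. A call with a gripper value outside its range is refused whole. The fingers move at their own pace and stop on an object; "newtons" is the grip in N (left out, the last holds). Time passes only in rows, so rows that do not move let the fingers close. It gives the time, the measured TCP pose, the force, the opening and the grip force at its end, in the units of the state.
- r.read_state(): the state, without advancing time (a new reading comes with each control period).
- r.capture(name): name is "side" or "top"; returns a dict with "frame" (384x512x3 uint8, red, green, blue), "depth" (384x512 float32, m along the optical axis (not along the pixel's ray), 0 where there is no reading), "fx", "fy", "cx", "cy" (pixels), "rvec" (rotation vector, rad) and "tvec" (3), from world to camera coordinates, as OpenCV has them. Camera axes: x right, y down, z forward; pixel columns grow to the right and rows downward; lengths in m; the calibration is good to about 2 mm. A picture is of the moment at which its call begins.
- r.job_done(): hands the job in; it is judged then, once.
Trained networks look in a picture, given as the dict that the camera call returned (one of the last four; its "shot" number tells which), for a name from the list of things; names that differ only in an ending like _2 or _b are one class to them, and where a whole thing is asked for, a point or a joint stands for the part that bears it (a point fixed in the world has none). Each returns a list of dicts, best first, with "p" (0 to 1); they miss things now and then, are a little off and sometimes report something else, mostly with a low value. They report only what shows in the picture. A call takes as long as a camera call.
- r.trace(picture, thing): "mask" (384x512 bool, what is visible of it).
- r.spot_point(picture, thing): "centre" ([x, y, z] in m, in the coordinates of the camera as it stood for that picture, good to about 4 mm: a listed point, or the origin of a listed thing).
The state is a dict: "t": time; "qpos": joint angles; "qvel": joint speeds; "tau": joint torques, N m; "eef_pos": TCP position; "orientation": TCP orientation; "force": force on the tool from outside, world axes, zero at the start; "wrist_torque": the same for the moment, N m; "width": finger opening in m; "grip_force": force on a finger pad.
Only numpy, scipy, OpenCV 4.12 (cv2) and the standard library are available. Lean on these libraries where they do the work, as an engineer would, in place of code of your own. Each camera call takes 0.05 s, during which the arm holds its last target. There are 200 camera calls.

## Working session

There is one attempt and no reset: what is moved stays moved. The work goes in short steps, Python scripts to look and compute and a tool call to move; the robot and the scene stay as the last step left them, time stands still between calls to the robot, and variables do not carry over. Pictures are saved under pics/ and viewed, at most 10 in all, crops included, and the job is handed in when it is done.

Besides the shell and the picture viewer there is one more tool, called after ">>>" by a JSON object that holds its "name" and its "arguments", one argument or row to a line. apply_moves: Moves the arm, as the interface text tells. Its arguments: {"type":"object","properties":{"increments":{"type":"array"},"newtons":{"type":"number"}},"required":["increments"]}

```bash
mkdir -p pics
cat > h.py <<'E'
import numpy as np,cv2
from workcell import r
def toW(p,c):
    R=cv2.Rodrigues(np.array(p["rvec"],float))[0]
    return R.T@(np.array(c,float)-np.array(p["tvec"],float).ravel())
def cloud(p,mask):
    v,u=np.nonzero(mask&(p["depth"]>0)); d=p["depth"][v,u]
    X=np.stack([(u-p["cx"])/p["fx"]*d,(v-p["cy"])/p["fy"]*d,d],1)
    R=cv2.Rodrigues(np.array(p["rvec"],float))[0]
    return (X-np.array(p["tvec"],float).ravel())@R
E
python3 - <<'E'
from h import *
ims=[]
for n in("top","side"):
    p=r.capture(n); ims.append(p["frame"][:,:,::-1])
    for t in("stand","axle","seat","handle","guide_plate","grip","seal_tan","seal_dark"):
        try: print(n,t,[(np.round(toW(p,d["centre"]),4).tolist(),round(d["p"],2)) for d in r.spot_point(p,t)[:2]])
        except Exception as e: print(n,t,e)
    for t in ("guide_plate","stand"):
        m=r.trace(p,t)
        if m:
            c=cloud(p,m[0]["mask"]); print(t,len(c),np.round(np.percentile(c,[2,50,98],axis=0),3).tolist())
            if t=="guide_plate":
                q=c[(c[:,2]<.02)][:,:2].astype(np.float32); print(cv2.minAreaRect(q))
                q=c[(c[:,2]>.03)][:,:2].astype(np.float32); print(cv2.minAreaRect(q) if len(q) else 0)
cv2.imwrite("pics/a.png",cv2.resize(np.vstack(ims),(0,0),fx=.78,fy=.78))
print(r.read_state())
E
```

```text
top stand [([0.5922, -0.0208, 0.0076], 0.58)]
top axle [([0.5876, -0.0243, 0.0099], 0.57)]
top seat [([0.63, -0.0253, 0.0506], 0.75), ([0.5419, 0.3504, 0.0327], 0.19)]
top handle [([0.5898, -0.0256, 0.01], 0.58), ([0.4831, 0.006, 0.0624], 0.52)]
top guide_plate [([0.5451, 0.3535, -0.0007], 0.81), ([0.5909, -0.0217, 0.0086], 0.64)]
top grip [([0.542, 0.3515, 0.028], 0.86)]
top seal_tan [([0.7288, 0.1129, 0.0035], 0.45)]
top seal_dark [([0.7213, 0.213, 0.0025], 0.42)]
guide_plate 1461 [[0.504, 0.27, 0.001], [0.541, 0.35, 0.009], [0.582, 0.435, 0.044]]
((0.5426905751228333, 0.35391169786453247), (0.05301959440112114, 0.1794297993183136), 16.189796447753906)
((0.5420451164245605, 0.35241034626960754), (0.014834703877568245, 0.06004567816853523), 15.507685661315918)
stand 4558 [[0.51, -0.11, 0.008], [0.584, -0.019, 0.014], [0.658, 0.065, 0.054]]
side stand [([0.588, -0.0241, -0.0032], 0.62), ([0.544, 0.352, 0.0305], 0.33)]
side axle [([0.5888, -0.0239, 0.0134], 0.88)]
side seat [([0.6306, -0.0205, 0.0536], 0.55)]
side handle [([0.4878, 0.0045, 0.0615], 0.86), ([0.7215, 0.1132, 0.0012], 0.
[... 535 characters left out ...]
56, 0.055]]
{'t': 1.1, 'qpos': array([ 9.81482802e-01,  5.27485467e-01,  1.43269526e+00, -4.47388831e-06,
        1.18141211e+00, -1.78520630e-01]), 'qvel': array([-3.65763948e-04, -3.31318620e-04, -6.92624405e-05, -2.35683162e-04,
       -1.28895918e-03, -3.54798851e-04]), 'tau': array([ 2.82111805e-04, -4.40031838e+01, -1.76987010e+01,  6.35245023e-02,
        5.04344003e-02, -2.46651297e-06]), 'eef_pos': array([0.24955751, 0.57298975, 0.40475885]), 'orientation': array([-3.14159174e+00,  4.04107659e-06,  2.73080146e+00]), 'force': array([-0.1182398 , -0.23077955,  0.16707628]), 'wrist_torque': array([-0.00101059,  0.00409552,  0.03612955]), 'grip_force': 0.0, 'width': 0.08695072029597693}
```

View pics/a.png

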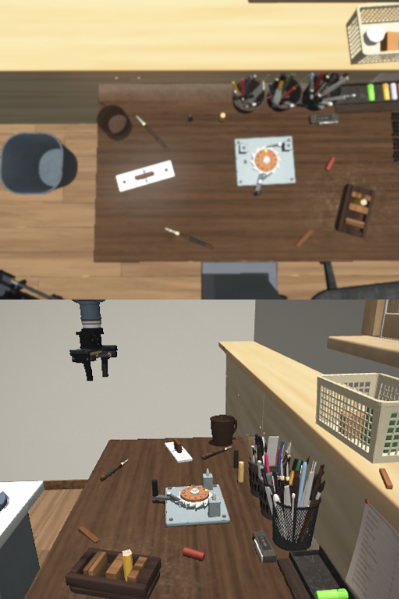

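The top view (upper half) shows the plate at about (145,175), tilted about 16°. The stand is at (265,160) with its handle at (258,188), and the seals are at (190,118) and (222,115). Next I'll get the stand yaw from the depth data and start moving towards the handle.

Run:
```python
from h import *
p=r.capture("top"); m=r.trace(p,"stand")[0]["mask"]
c=cloud(p,m)
b=c[(c[:,2]<.018)&(c[:,2]>.004)][:,:2].astype(np.float32); print(cv2.minAreaRect(b))
for lo,hi in((.045,.06),(.06,.08)):
    q=c[(c[:,2]>lo)&(c[:,2]<hi)&(c[:,0]>.6)]
    for s in(1,-1):
        k=q[s*(q[:,1]+.023)>.03]; print(lo,s,len(k),np.round([k.min(0),np.median(k,0),k.max(0)],4).tolist() if len(k) else 0)
full=cloud(p,np.ones_like(m)); h=full[(np.hypot(full[:,0]-.4855,full[:,1]-.005)<.02)&(full[:,2]>.05)]
print("handle",len(h),h.mean(0))
```

```text
((0.5717628598213196, -0.024214185774326324), (0.18306635320186615, 0.1843649297952652), 2.856912612915039)
0.045 1 102 [[0.6116, 0.0352, 0.0451], [0.6243, 0.0474, 0.0521], [0.6383, 0.0586, 0.0574]]
0.045 -1 109 [[0.618, -0.1008, 0.0451], [0.6294, -0.087, 0.0521], [0.644, -0.0767, 0.0576]]
0.06 1 9 [[0.6217, 0.0443, 0.0629], [0.6233, 0.0469, 0.0673], [0.6264, 0.0492, 0.0733]]
0.06 -1 10 [[0.6283, -0.093, 0.0601], [0.6311, -0.088, 0.0651], [0.6338, -0.0865, 0.0729]]
handle 30 [0.48709643 0.0061425  0.06087708]
```

>>> {"name": "apply_moves", "arguments": {
  "increments": [
    [4.5,-6,0,-0.18,-1],
    [4.5,-6,0,-0.18,-1],
    [4,-6,0,-0.18,-1],
    [4,-6,0,-0.18,-1],
    [3,-6,0,-0.18,-1]
  ],
  "newtons": 20
}}

```text
t: 1.82
eef_pos: [0.4232, 0.3115, 0.4051]
orientation: [3.14, -0.0, 1.825]
force: [0.9, 1.3, 0.2]
width: 0.0447
grip_force: 0.0
```

>>> {"name": "apply_moves", "arguments": {
  "increments": [
    [1.8,-6,-2,-0.18,-1],
    [1.8,-6,-4,-0.03,-1],
    [0,-6,-4,0,-1],
    [0,-4.8,-4,0,-1],
    [0,0,-3,0,-1]
  ]
}}

```text
t: 2.45
eef_pos: [0.4545, 0.1026, 0.2463]
orientation: [-3.141, 0.0, 1.615]
force: [0.4, 1.1, 0.7]
width: 0.0015
grip_force: 0.0
```

>>> {"name": "apply_moves", "arguments": {
  "increments": [
    [0,0,0,0,-1]
  ]
}}

```text
t: 2.58
eef_pos: [0.4538, 0.1049, 0.2459]
orientation: [-3.137, -0.0, 1.619]
force: [1.0, -0.3, -1.3]
width: 0.0002
grip_force: 0.0
```

>>> {"name": "apply_moves", "arguments": {
  "increments": [
    [1.6,-3,0,0,-1],
    [1.6,-3,0,0,-1],
    [0,0,-1.5,0,-1],
    [0,0,-1.4,0,-1],
    [0,0,0,0,-1]
  ]
}}

```text
t: 3.2
eef_pos: [0.4849, 0.0468, 0.2174]
orientation: [-3.138, -0.001, 1.622]
force: [-0.4, 0.2, 0.2]
width: 0.0003
grip_force: 0.0
```

Run:
```python
from h import *
p=r.capture("side"); f=p["frame"][:,:,::-1]
cv2.imwrite("pics/b.png",cv2.resize(f[150:330,150:350],(0,0),fx=3,fy=3)); print(r.read_state()["eef_pos"],r.read_state()["force"])
```

```text
[0.48514255 0.04667792 0.21786715] [ 0.07203508  0.04050905 -0.84794074]
```

View pics/b.png

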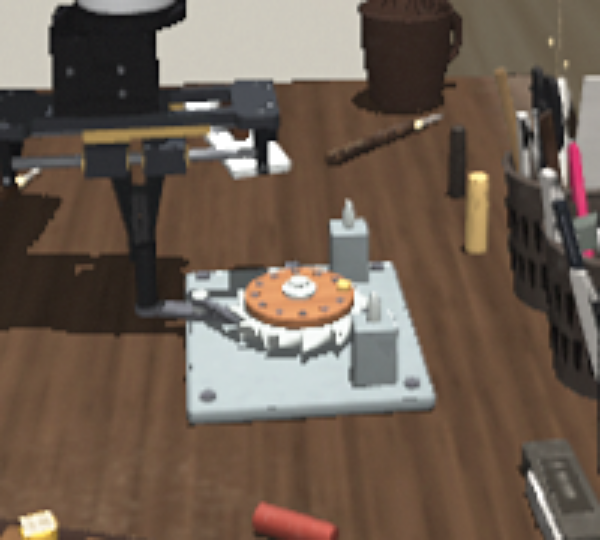

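The closed fingers are beside the handle on its +y side, at about (145,240), and clear of the wheel. The brass stud is at (343,285). I'll push now.

>>> {"name": "apply_moves", "arguments": {
  "increments": [
    [0,-2,0,0,-1],
    [0.1,-2,0,0,-1],
    [0.1,-2,0,0,-1],
    [0.1,-2,0,0,-1],
    [0,-0.4,0,0,-1]
  ]
}}

```text
t: 3.88
eef_pos: [0.4885, -0.038, 0.2184]
orientation: [-3.14, -0.001, 1.62]
force: [1.0, 4.7, -0.7]
width: 0.0002
grip_force: 2.0
```

>>> {"name": "apply_moves", "arguments": {
  "increments": [
    [0,-0.3,0,0,-1]
  ]
}}

```text
t: 4.0
eef_pos: [0.4889, -0.0405, 0.2184]
orientation: [-3.142, -0.001, 1.621]
force: [0.8, 3.9, -2.7]
width: 0.0004
grip_force: 2.1
```

>>> {"name": "apply_moves", "arguments": {
  "increments": [
    [0,-0.2,0,0,-1]
  ]
}}

```text
t: 4.12
eef_pos: [0.4893, -0.0427, 0.2185]
orientation: [3.141, -0.0, 1.622]
force: [2.0, 4.6, -1.9]
width: 0.0005
grip_force: 2.4
```

>>> {"name": "apply_moves", "arguments": {
  "increments": [
    [0,-0.2,0,0,-1],
    [0,0,0,0,-1]
  ]
}}

```text
t: 4.38
eef_pos: [0.4897, -0.0448, 0.2185]
orientation: [3.14, -0.0, 1.621]
force: [2.1, 5.5, -2.4]
width: 0.0001
grip_force: 3.2
```

>>> {"name": "apply_moves", "arguments": {
  "increments": [
    [0,-0.2,0,0,-1],
    [0,0,0,0,-1]
  ]
}}

```text
t: 4.62
eef_pos: [0.4898, -0.0457, 0.2185]
orientation: [3.139, -0.002, 1.62]
force: [4.5, 12.2, -2.7]
width: 0.0001
grip_force: 6.5
```

That's the stop: the force rose to 12 N at y = -0.0457. I'll go back home and check.

>>> {"name": "apply_moves", "arguments": {
  "increments": [
    [0,2.3,0,0,-1],
    [-0.1,2.3,0,0,-1],
    [-0.1,2.3,0,0,-1],
    [-0.1,2.3,0,0,-1],
    [0,0,0,0,-1]
  ]
}}

```text
t: 5.25
eef_pos: [0.486, 0.0457, 0.2187]
orientation: [3.141, 0.001, 1.625]
force: [0.2, -0.8, -0.6]
width: 0.0004
grip_force: 0.0
```

Run:
```python
from h import *
p=r.capture("side"); f=p["frame"][:,:,::-1]
q=r.capture("top"); g=q["frame"][:,:,::-1]
for n,c in(("s",p),("t",q)): print(n,[(np.round(toW(c,d["centre"]),4).tolist(),round(d["p"],2)) for d in r.spot_point(c,"handle")[:2]])
cv2.imwrite("pics/c.png",np.hstack([cv2.resize(f[190:330,180:320],(400,400)),cv2.resize(g[165:265,290:390],(400,400))])); print(r.read_state()["eef_pos"],r.read_state()["force"])
```

```text
s [([0.4869, 0.0046, 0.0625], 0.69)]
t []
[0.48643375 0.04391699 0.21857798] [-0.15745053 -0.56010999  0.87948245]
```

View pics/c.png

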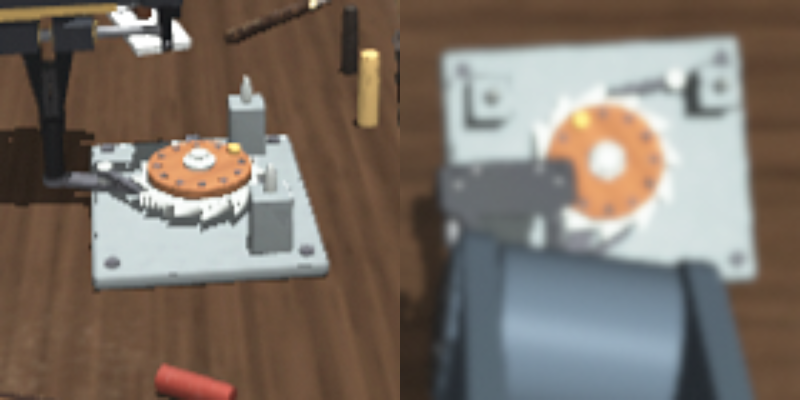

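The lever is home: the handle is at (0.487, 0.005), and the post is next to the fingers at (50,180). The stud has moved one station anticlockwise, to (580,120) in the top crop. Now the second stroke.

>>> {"name": "apply_moves", "arguments": {
  "increments": [
    [0,-2,0,0,-1],
    [0.1,-2,0,0,-1],
    [0.1,-2,0,0,-1],
    [0.1,-2,0,0,-1],
    [0,-0.7,0,0,-1]
  ]
}}

```text
t: 6.08
eef_pos: [0.4894, -0.0436, 0.2183]
orientation: [3.14, -0.0, 1.618]
force: [3.7, 4.5, -3.5]
width: 0.0004
grip_force: 3.3
```

>>> {"name": "apply_moves", "arguments": {
  "increments": [
    [0,-0.2,0,0,-1],
    [0,0,0,0,-1]
  ]
}}

```text
t: 6.32
eef_pos: [0.4896, -0.0443, 0.2183]
orientation: [3.14, -0.0, 1.62]
force: [2.6, 4.5, -3.7]
width: 0.0008
grip_force: 2.6
```

>>> {"name": "apply_moves", "arguments": {
  "increments": [
    [0,-0.2,0,0,-1],
    [0,0,0,0,-1]
  ]
}}

```text
t: 6.58
eef_pos: [0.4897, -0.0453, 0.2183]
orientation: [3.14, -0.001, 1.62]
force: [5.4, 8.3, -2.9]
width: 0.0006
grip_force: 4.9
```

>>> {"name": "apply_moves", "arguments": {
  "increments": [
    [0,2.3,0,0,-1],
    [-0.1,2.3,0,0,-1],
    [-0.1,2.3,0,0,-1],
    [-0.1,2.3,0,0,-1],
    [0,0,0,0,-1]
  ]
}}

```text
t: 7.2
eef_pos: [0.4858, 0.0467, 0.2186]
orientation: [-3.141, 0.0, 1.624]
force: [0.2, -0.4, -0.0]
width: 0.0006
grip_force: 0.0
```

Run:
```python
from h import *
p=r.capture("side"); f=p["frame"][:,:,::-1]
q=r.capture("top"); g=q["frame"][:,:,::-1]
for n,c in(("s",p),("t",q)): print(n,[(np.round(toW(c,d["centre"]),4).tolist(),round(d["p"],2)) for d in r.spot_point(c,"handle")[:2]])
cv2.imwrite("pics/d.png",np.hstack([cv2.resize(f[190:330,180:320],(400,400)),cv2.resize(g[165:265,290:390],(400,400))])); print(r.read_state()["eef_pos"],r.read_state()["force"])
```

```text
s [([0.4902, 0.0036, 0.0644], 0.64)]
t []
[0.48633892 0.04488728 0.2185055 ] [0.32387983 0.64661649 0.20772424]
```

View pics/d.png

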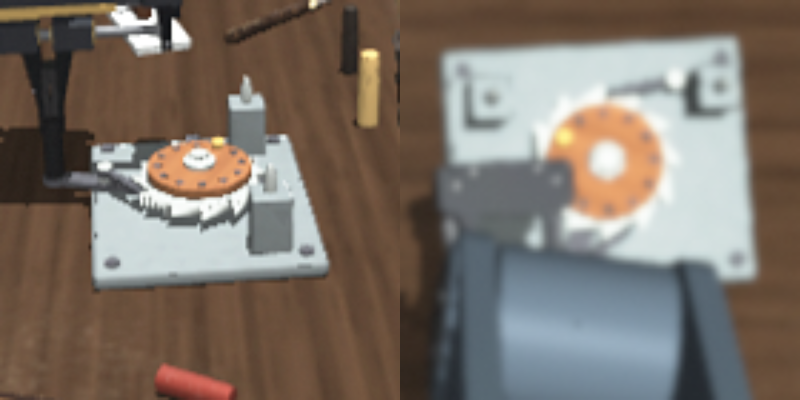

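The stud is now at (565,137), so the table is at the second station and the lever is home. Third stroke.

>>> {"name": "apply_moves", "arguments": {
  "increments": [
    [0,-2,0,0,-1],
    [0.1,-2,0,0,-1],
    [0.1,-2,0,0,-1],
    [0.1,-2,0,0,-1],
    [0,-0.9,0,0,-1]
  ]
}}

```text
t: 8.02
eef_pos: [0.4895, -0.0446, 0.2183]
orientation: [3.14, -0.0, 1.618]
force: [4.1, 6.7, -2.9]
width: 0.0008
grip_force: 3.9
```

>>> {"name": "apply_moves", "arguments": {
  "increments": [
    [0,-0.2,0,0,-1],
    [0,0,0,0,-1]
  ]
}}

```text
t: 8.28
eef_pos: [0.4896, -0.0451, 0.2182]
orientation: [3.14, -0.001, 1.619]
force: [3.5, 7.4, -3.2]
width: 0.0002
grip_force: 4.1
```

>>> {"name": "apply_moves", "arguments": {
  "increments": [
    [0,-0.2,0,0,-1],
    [0,0,0,0,-1]
  ]
}}

```text
t: 8.52
eef_pos: [0.4897, -0.0459, 0.2182]
orientation: [3.14, -0.003, 1.618]
force: [4.8, 13.1, -2.6]
width: 0.0002
grip_force: 7.3
```

>>> {"name": "apply_moves", "arguments": {
  "increments": [
    [0,2.3,0,0,-1],
    [-0.1,2.3,0,0,-1],
    [-0.1,2.3,0,0,-1],
    [-0.1,2.3,0,0,-1],
    [0,0,0,0,-1]
  ]
}}

```text
t: 9.15
eef_pos: [0.486, 0.0453, 0.2185]
orientation: [3.141, 0.0, 1.623]
force: [0.4, -0.6, 0.2]
width: 0.0003
grip_force: 0.0
```

>>> {"name": "apply_moves", "arguments": {
  "increments": [
    [0,0.5,4,0,-1],
    [0,0.5,4,0,1],
    [0.5,5,3,0.1,1],
    [1,5,0,0.1,1],
    [1,5,0,0,1]
  ]
}}

```text
t: 9.78
eef_pos: [0.512, 0.2048, 0.3294]
orientation: [3.139, 0.001, 1.82]
force: [0.1, -0.2, -0.8]
width: 0.0324
grip_force: 0.0
```

Run:
```python
from h import *
p=r.capture("side"); f=p["frame"][:,:,::-1]
q=r.capture("top"); g=q["frame"][:,:,::-1]
for n,c in(("s",p),("t",q)):
  for t in("handle","grip","seat"): print(n,t,[(np.round(toW(c,d["centre"]),4).tolist(),round(d["p"],2)) for d in r.spot_point(c,t)[:2]])
m=r.trace(q,"guide_plate")
if m:
    c=cloud(q,m[0]["mask"])
    for k in(c[c[:,2]<.02],c[c[:,2]>.03]): print(cv2.minAreaRect(k[:,:2].astype(np.float32)))
cv2.imwrite("pics/e.png",np.hstack([cv2.resize(f[190:330,180:320],(400,400)),cv2.resize(g[165:265,290:390],(400,400))])); print(r.read_state()["eef_pos"],r.read_state()["orientation"],r.read_state()["width"])
```

```text
s handle [([0.4869, 0.0041, 0.0609], 0.9)]
s grip [([0.5438, 0.3545, 0.0295], 0.62)]
s seat [([0.6271, -0.0215, 0.054], 0.95)]
t handle [([0.4834, 0.0028, 0.0618], 0.73)]
t grip [([0.5413, 0.3499, 0.0315], 0.65), ([0.5899, -0.0198, 0.0063], 0.33)]
t seat [([0.6325, -0.0264, 0.0534], 0.68)]
((0.5404155254364014, 0.355252742767334), (0.050139881670475006, 0.16962218284606934), 15.424688339233398)
((0.5408523678779602, 0.35609114170074463), (0.014682645909488201, 0.05056435242295265), 15.02603530883789)
[0.51111963 0.20312956 0.32831533] [-3.14084124e+00  2.32740944e-04  1.81866988e+00] 0.0680409232706106
```

View pics/e.png

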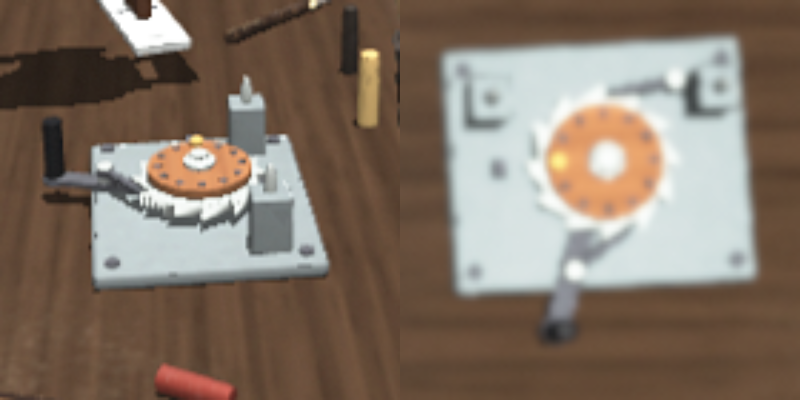

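The stud is at (558,160), so the table is at station three, and the lever is back home. Now the grip bar.

>>> {"name": "apply_moves", "arguments": {
  "increments": [
    [1.0,5,-1.5,0.025,1],
    [1.0,5,-1.5,0,1],
    [1.1,4.9,-1.5,0,1],
    [0,0,-2,0,1],
    [0,0,0,0,1]
  ]
}}

```text
t: 10.85
eef_pos: [0.5415, 0.3529, 0.2615]
orientation: [-3.137, 0.001, 1.846]
force: [0.2, -0.0, 0.2]
width: 0.0866
grip_force: 0.0
```

Run:
```python
from h import *
p=r.capture("side"); f=p["frame"][:,:,::-1]
print(r.read_state()["eef_pos"],r.read_state()["orientation"],r.read_state()["width"])
cv2.imwrite("pics/f.png",cv2.resize(f[110:250,150:350],(800,560)))
```

```text
[0.54193943 0.35262071 0.26265309] [-3.13894165e+00  5.53758167e-04  1.84485227e+00] 0.0871337944496585
```

View pics/f.png

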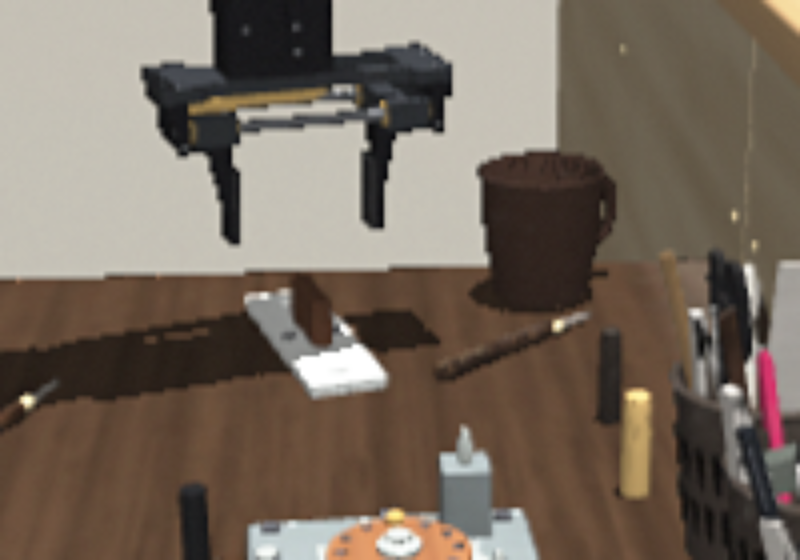

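The fingers straddle the bar at (312,310), and the mug is clear of them. I'll descend and grip.

>>> {"name": "apply_moves", "arguments": {
  "increments": [
    [0,0,-3,0,1],
    [0,0,-2.4,0,1],
    [0,0,-1.2,0,1],
    [0,0,0,0,1],
    [0,0,0,0,-1]
  ],
  "newtons": 40
}}

```text
t: 11.52
eef_pos: [0.5427, 0.3535, 0.1987]
orientation: [3.139, -0.0, 1.845]
force: [0.4, 1.3, 0.1]
width: 0.0826
grip_force: 0.0
```

>>> {"name": "apply_moves", "arguments": {
  "increments": [
    [0,0,0,0,-1],
    [0,0,0,0,-1],
    [0,0,0,0,-1],
    [0,0,0,0,-1]
  ]
}}

```text
t: 12.02
eef_pos: [0.5421, 0.3536, 0.1975]
orientation: [3.141, 0.0, 1.846]
force: [0.7, 0.2, 0.4]
width: 0.0447
grip_force: 0.0
```

>>> {"name": "apply_moves", "arguments": {
  "increments": [
    [0,0,0,0,-1],
    [0,0,0,0,-1],
    [0,0,0,0,-1],
    [0,0,0,0,-1],
    [0,0,0,0,-1]
  ]
}}

```text
t: 12.65
eef_pos: [0.5423, 0.3536, 0.1974]
orientation: [3.141, -0.0, 1.846]
force: [0.7, -0.2, -0.4]
width: 0.0139
grip_force: 40.0
```

>>> {"name": "apply_moves", "arguments": {
  "increments": [
    [0,0,1,0,-1],
    [0,0,3,0,-1],
    [0,0,3,0,-1],
    [0,0,3,0,-1],
    [0,0,1,0,-1]
  ]
}}

```text
t: 13.28
eef_pos: [0.5423, 0.3538, 0.3097]
orientation: [3.138, -0.0, 1.846]
force: [0.3, -1.1, -2.4]
width: 0.0134
grip_force: 40.0
```

>>> {"name": "apply_moves", "arguments": {
  "increments": [
    [0.5,-2.5,0,-0.04,-1],
    [1,-4,0,-0.05,-1],
    [1,-4.5,0,-0.05,-1],
    [1,-4.5,0,-0.05,-1],
    [1,-4.5,0,-0.038,-1]
  ]
}}

```text
t: 13.9
eef_pos: [0.5867, 0.1522, 0.3065]
orientation: [-3.139, 0.0, 1.617]
force: [-0.3, -1.4, -4.3]
width: 0.0137
grip_force: 40.0
```

>>> {"name": "apply_moves", "arguments": {
  "increments": [
    [1,-4.5,0,0,-1],
    [1,-4.5,0,0,-1],
    [1,-4.5,0,0,-1],
    [1,-3,0,0,-1],
    [0.1,-1,0,0,-1]
  ]
}}

```text
t: 14.52
eef_pos: [0.6283, -0.0234, 0.3066]
orientation: [-3.141, -0.0, 1.615]
force: [-0.5, -0.5, -1.9]
width: 0.0134
grip_force: 40.0
```

>>> {"name": "apply_moves", "arguments": {
  "increments": [
    [0,0,0,0,-1],
    [0,0,0,0,-1],
    [0,0,0,0,-1]
  ]
}}

```text
t: 14.9
eef_pos: [0.6277, -0.02, 0.3074]
orientation: [-3.141, -0.0, 1.62]
force: [-0.5, 0.2, -2.4]
width: 0.0137
grip_force: 40.0
```

```bash
cat > m.py <<'E'
from h import *
s=r.read_state(); print(s["eef_pos"],s["orientation"],s["force"],s["width"])
for n in("top","side"):
  p=r.capture(n)
  for t in("seat","guide_plate","grip"): print(n,t,[(np.round(toW(p,d["centre"]),4).tolist(),round(d["p"],2)) for d in r.spot_point(p,t)[:2]])
  m=r.trace(p,"guide_plate")
  if m:
    c=cloud(p,m[0]["mask"]); z0=s["eef_pos"][2]-.164-.032
    k=c[abs(c[:,2]-z0-.008)<.007]; print(n,len(k),z0,np.median(k[:,2]),cv2.minAreaRect(k[:,:2].astype(np.float32)), np.linalg.lstsq(np.c_[k[:,:2],np.ones(len(k))],k[:,2],rcond=None)[0][:2])
    im=p["frame"][:,:,::-1].copy(); cv2.imwrite(f"pics/raw_{n}_{s['t']:.2f}.png",im)
E
python3 m.py; ls pics
```

```text
[ 0.62769407 -0.01995603  0.3073751 ] [-3.14091701e+00 -4.19341235e-04  1.61959379e+00] [-0.50661156  0.19827686 -2.3916927 ] 0.01365213423834769
top seat [([0.6293, -0.0265, 0.048], 0.91)]
top guide_plate [([0.6329, -0.0213, 0.1069], 0.6)]
top grip [([0.6262, -0.0204, 0.1383], 0.7)]
top 626 0.11137509884307445 0.11845015487341498 ((0.625170886516571, -0.021154403686523438), (0.05051988735795021, 0.17592033743858337), 2.2268989086151123) [-0.00700121 -0.00107542]
side seat [([0.6247, -0.0226, 0.0513], 0.69), ([0.4886, 0.0059, 0.0621], 0.15)]
side guide_plate [([0.6261, -0.0211, 0.1075], 0.91)]
side grip [([0.6246, -0.0187, 0.139], 0.87)]
side 1 0.11137509884307445 0.11240191836714418 ((0.6055984497070312, -0.10917584598064423), (0.0, 0.0), 0.0) [ 0.04937402 -0.00890103]
a.png
b.png
c.png
d.png
e.png
f.png
raw_side_14.90.png
raw_top_14.90.png
```

Run:
```python
import cv2,numpy as np
g=cv2.imread("pics/raw_top_14.90.png")[170:230,290:390]
e=cv2.imread("pics/e.png")[:,400:]; e=cv2.resize(e,(100,100),interpolation=cv2.INTER_AREA)[5:55]
cv2.imwrite("pics/g.png",np.vstack([cv2.resize(g,(800,480-160+0),interpolation=cv2.INTER_CUBIC) if 0 else cv2.resize(g[:35],(800,280),interpolation=cv2.INTER_CUBIC),cv2.resize(e[:40],(800,320),interpolation=cv2.INTER_CUBIC)]))
```

```text
(no output)
```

View pics/g.png

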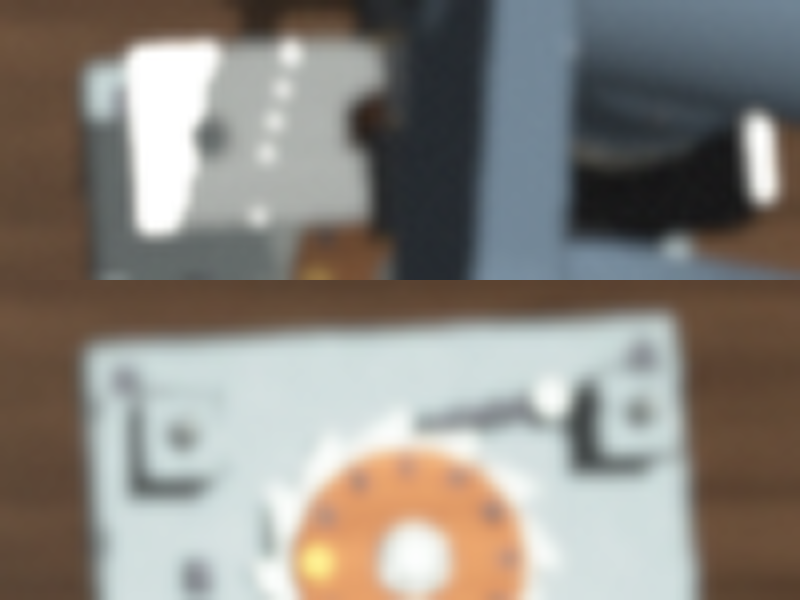

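Run:
```python
from h import *
p=r.capture("top")
def bp(u,v,z):
    R=cv2.Rodrigues(np.array(p["rvec"],float))[0]; t=np.array(p["tvec"],float).ravel()
    C=-R.T@t; d=R.T@np.array([(u-.5-p["cx"])/p["fx"],(v-.5-p["cy"])/p["fy"],1]); return (C+d*(z-C[2])/d[2])
L=bp(312.75,189.4,.066);Rr=bp(369.75,186.25,.066);print(L,Rr,(L+Rr)/2,np.linalg.norm(L-Rr),np.arctan2(Rr[0]-L[0],L[1]-Rr[1]))
H=bp(316.25,187.1,.117);print("hole",H); print("C",-cv2.Rodrigues(np.array(p["rvec"]))[0].T@np.array(p["tvec"]).ravel(),p["fx"])
# base plate rect from frame not needed; plate centre from hole
print("centre from hole",H+.068*np.array([np.sin(.047),-np.cos(.047),0]))
p=r.capture("side");R=cv2.Rodrigues(np.array(p["rvec"]))[0];t=np.array(p["tvec"]).ravel();print("side C",-R.T@t,p["fx"])
def pr(X): c=R@X+t; return np.array([c[0]/c[2]*p["fx"]+p["cx"],c[1]/c[2]*p["fy"]+p["cy"]])
for X in([.625,.047,.07],[.631,-.0888,.07],[.6277,-.02,.1]): print(pr(np.array(X)))
```

```text
[0.62419477 0.04847426 0.066     ] [ 0.6312242 -0.08575    0.066    ] [ 0.62770948 -0.01863787  0.066     ] 0.13440820024917263 0.052322992785317816
hole [0.62321808 0.04637971 0.117     ]
C [0.49109193 0.1749826  1.17033023] 473.43538358576046
centre from hole [ 0.6264129 -0.0215452  0.117    ]
side C [ 0.56819911 -0.85166138  0.4689198 ] 476.9830325072737
[265.42379797 217.5403842 ]
[273.71092084 247.94597082]
[269.04751425 217.30294283]
```

>>> {"name": "apply_moves", "arguments": {
  "increments": [
    [0.2,0.05,-1,0.005,-1],
    [0,0,-1.3,0,-1],
    [0,0,-1.1,0,-1],
    [0,0,0,0,-1],
    [0,0,0,0,-1]
  ]
}}

```text
t: 16.12
eef_pos: [0.6302, -0.0209, 0.2733]
orientation: [-3.142, -0.0, 1.623]
force: [0.7, -0.5, -2.9]
width: 0.0138
grip_force: 40.0
```

```bash
python3 m.py
python3 - <<'E'
import cv2,numpy as np,glob,os
t=sorted(glob.glob("pics/raw_top*"),key=os.path.getmtime)[-1]; s=t.replace("top","side")
a=cv2.imread(t)[165:210,295:390]; b=cv2.imread(s)[180:270,215:310]
C=cv2.INTER_CUBIC
cv2.imwrite("pics/i.png",np.hstack([cv2.resize(b,(570,540),interpolation=C)]))
cv2.imwrite("pics/it.png",cv2.resize(a,(760,360),interpolation=C))
E
```

```text
[ 0.63019115 -0.02091696  0.27328469] [-3.14156834e+00 -2.83363862e-05  1.62277647e+00] [ 0.65645836 -0.54515869 -2.94257534] 0.01376197463670987
top seat [([0.6333, -0.0237, 0.0489], 0.88)]
top guide_plate [([0.6302, -0.0247, 0.0711], 0.87)]
top grip [([0.5898, -0.024, 0.0049], 0.67), ([0.6266, -0.0229, 0.1064], 0.59)]
top 574 0.07728469301802093 0.08418326032267551 ((0.6247115135192871, 0.03105522319674492), (0.05088599771261215, 0.06832830607891083), 0.9102253913879395) [0.00370642 0.00441842]
side seat [([0.6274, -0.0229, 0.0519], 0.89)]
side guide_plate [([0.629, -0.0203, 0.0767], 0.81)]
side grip [([0.6292, -0.0251, 0.1056], 0.82)][ WARN:0@0.009] global loadsave.cpp:275 findDecoder imread_('pics/raw_side_16.12.png'): can't open/read file: check file path/integrity
Traceback (most recent call last):
TypeError: 'NoneType' object is not subscriptable
```

Run:
```python
from h import *
C=cv2.INTER_CUBIC
b=r.capture("side")["frame"][195:260,230:310,::-1]; a=r.capture("top")["frame"][172:206,298:398,::-1]
cv2.imwrite("pics/i.png",np.vstack([cv2.resize(b[:,:],(400,325),interpolation=C)[:, :].repeat(1,0) if 0 else cv2.copyMakeBorder(cv2.resize(b,(406,330),interpolation=C),0,0,0,394,0),cv2.resize(a,(800,270),interpolation=C)]))
```

```text
(no output)
```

View pics/i.png

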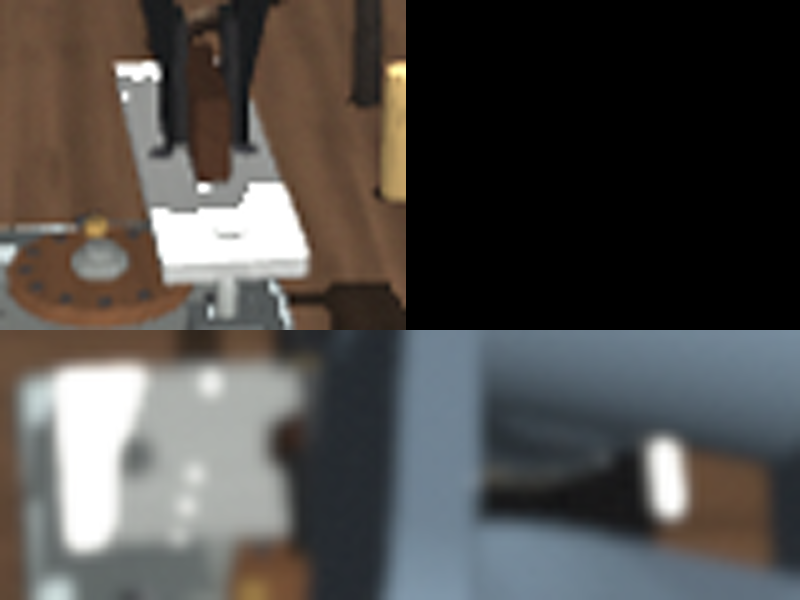

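Run:
```python
from h import *
def bp(p,u,v,z):
    R=cv2.Rodrigues(np.array(p["rvec"],float))[0]; t=np.array(p["tvec"],float).ravel()
    C=-R.T@t; d=R.T@np.array([(u-.5-p["cx"])/p["fx"],(v-.5-p["cy"])/p["fy"],1]); return C+d*(z-C[2])/d[2]
def pr(p,X):
    R=cv2.Rodrigues(np.array(p["rvec"]))[0];c=R@np.array(X)+np.array(p["tvec"]).ravel(); return c[:2]/c[2]*[p["fx"],p["fy"]]+[p["cx"]+.5,p["cy"]+.5]
t=r.capture("top");s=r.capture("side")
H=bp(t,314.9,188.0,.083);print("L hole top",H,"centre",H+.068*np.array([np.sin(.05),-np.cos(.05),0]))
H2=bp(s,275.1,240.1,.084);print("R hole side",H2,"centre",H2-.068*np.array([np.sin(.05),-np.cos(.05),0]))
for z in(.052,.061,.07): print(z,pr(s,[.631,-.088,z]))
print("pin R side",bp(s,275.1,195+300/5.075,.058))
# sub-pixel pin column from side image rows just below plate
g=cv2.cvtColor(s["frame"],cv2.COLOR_RGB2GRAY)
print(g[248:259,268:284])
d=cv2.cvtColor(t["frame"],cv2.COLOR_RGB2GRAY);print(d[183:194,308:322])
```

```text
L hole top [0.62539359 0.04539045 0.083     ] centre [ 0.62879217 -0.02252457  0.083     ]
R hole side [ 0.63303221 -0.08348493  0.084     ] centre [ 0.62963363 -0.01556991  0.084     ]
0.052 [274.16960382 257.08490343]
0.061 [274.17207575 252.67953394]
0.07 [274.17456679 248.24009356]
pin R side [ 0.63268767 -0.08797552  0.058     ]
[[203 202 202 200 195 194 192 192 191 194 194 204 208 206 201 203]
 [206 206 205 205 203 195 195 195 182 170 168 176 181 180 165 160]
 [172 170 169 167 164 176 195 197 154 118 113 116 117 116  97 171]
 [118 120 122 120 116 161 188 191 148  94  83  84  84  84  80 212]
 [112 120 104  92 108 160 182 184 148  98  86  89  88  88  83 158]
 [114 115  80  53  94 157 179 181 135  93  87  97  89  89  87  83]
 [101 100  82  70  98 155 174 176 129  90  87  95  88  89  88  87]
 [ 88  87  85 168 124 151 170 172 126  89  87  87  91  85  87  88]
 [ 88  88  83 216 140 148 169 169 122  90  87  87  89  83  89  88]
 [ 87  89  86 162 113 119 136 132 102  89  88  87  89  88  88  88]
 [ 85  88  87  84  84  86  92  86  84  86  87  88  88  88  90  90]]
[[255 255 255 255 255 253 228 184 175 175 176 175 175 173]
 [255 255 255 255 254 248 209 172 170 173 175 175 175 174]
 [255 255 255 255 253 227 169 149 156 167 175 176 175 175]
 [255 255 255 254 246 190 132 125 139 159 172 177 178 177]
 [255 255 255 254 234 161 115 112 128 153 171 176 177 179]
 [255 255 255 253 225 147 113 112 129 152 171 176 180 187]
 [255 255 255 253 223 151 124 126 142 160 171 176 183 202]
 [255 255 255 253 226 165 146 149 158 171 175 177 186 207]
 [255 255 255 253 229 180 167 168 173 176 178 178 183 195]
 [255 255 255 253 230 186 177 176 177 177 179 180 189 194]
 [255 255 255 253 230 186 176 176 177 176 177 184 203 214]]
```

In x the right hole and pin line up in the side view, both at column 275. The top view puts the left hole about 2 mm too far to -y. I'll correct that and go down gently while watching the force.

>>> {"name": "apply_moves", "arguments": {
  "increments": [
    [0,0.2,0,0,-1],
    [0,0,-0.4,0,-1],
    [0,0,-0.4,0,-1],
    [0,0,-0.2,0,-1],
    [0,0,0,0,-1]
  ]
}}

```text
t: 17.45
eef_pos: [0.63, -0.0189, 0.263]
orientation: [-3.141, -0.0, 1.623]
force: [-0.0, 0.7, -2.4]
width: 0.0136
grip_force: 40.0
```

>>> {"name": "apply_moves", "arguments": {
  "increments": [
    [0,0,-0.2,0,-1],
    [0,0,-0.2,0,-1],
    [0,0,0,0,-1]
  ]
}}

```text
t: 17.82
eef_pos: [0.63, -0.0189, 0.2593]
orientation: [-3.141, -0.0, 1.623]
force: [0.4, -0.5, -2.0]
width: 0.0137
grip_force: 40.0
```

>>> {"name": "apply_moves", "arguments": {
  "increments": [
    [0,0,-0.2,0,-1],
    [0,0,-0.2,0,-1],
    [0,0,0,0,-1]
  ]
}}

```text
t: 18.2
eef_pos: [0.63, -0.0189, 0.2552]
orientation: [-3.141, -0.0, 1.623]
force: [-0.6, -0.4, -2.4]
width: 0.0138
grip_force: 40.0
```

>>> {"name": "apply_moves", "arguments": {
  "increments": [
    [0,0,-0.2,0,-1],
    [0,0,-0.1,0,-1],
    [0,0,0,0,-1]
  ]
}}

```text
t: 18.58
eef_pos: [0.63, -0.0189, 0.2523]
orientation: [-3.141, -0.0, 1.623]
force: [0.2, -0.4, -2.5]
width: 0.0137
grip_force: 40.0
```

>>> {"name": "apply_moves", "arguments": {
  "increments": [
    [0,0,-0.15,0,-1],
    [0,0,-0.1,0,-1],
    [0,0,0,0,-1]
  ]
}}

```text
t: 18.95
eef_pos: [0.63, -0.0189, 0.2498]
orientation: [-3.141, -0.0, 1.623]
force: [1.4, 1.1, -2.9]
width: 0.0137
grip_force: 40.0
```

>>> {"name": "apply_moves", "arguments": {
  "increments": [
    [0,0,-0.1,0,-1],
    [0,0,0,0,-1]
  ]
}}

```text
t: 19.2
eef_pos: [0.6301, -0.0189, 0.2494]
orientation: [3.141, 0.0, 1.623]
force: [-1.1, 0.2, 1.4]
width: 0.014
grip_force: 40.0
```

The plate touched down exactly at the seated height (TCP z 0.2494). I'll release and retreat.

>>> {"name": "apply_moves", "arguments": {
  "increments": [
    [0,0,0,0,0.5],
    [0,0,0,0,0.5],
    [0,0,0,0,0.5],
    [0,0,0,0,0.5],
    [0,0,0,0,0.5]
  ]
}}

```text
t: 19.82
eef_pos: [0.6301, -0.0189, 0.2489]
orientation: [3.142, 0.0, 1.623]
force: [-0.3, 0.7, 0.9]
width: 0.0558
grip_force: 0.0
```

>>> {"name": "apply_moves", "arguments": {
  "increments": [
    [0,0,1,0,0.5],
    [0,0,4,0,0.5],
    [0,0,5,0,0.5],
    [-2,3,5,0,0.5],
    [-4,5,0,0,0.5]
  ]
}}

```text
t: 20.45
eef_pos: [0.5731, 0.0594, 0.4045]
orientation: [3.128, 0.002, 1.62]
force: [1.0, 0.7, 0.8]
width: 0.0651
grip_force: 0.0
```

>>> {"name": "apply_moves", "arguments": {
  "increments": [
    [-4,5,0,0,0.5],
    [-3,5,0,0,0.5],
    [0,5,0,0,0.5],
    [0,0,0,0,0.5]
  ]
}}

```text
t: 20.95
eef_pos: [0.5012, 0.2116, 0.4]
orientation: [3.139, -0.001, 1.628]
force: [-0.5, -0.6, -0.7]
width: 0.0651
grip_force: 0.0
```

Run:
```python
from h import *
p=r.capture("top");s=r.capture("side")
for n,c in(("top",p),("side",s)):
  for t in("guide_plate","handle"): print(n,t,[(np.round(toW(c,d["centre"]),4).tolist(),round(d["p"],2)) for d in r.spot_point(c,t)[:2]])
m=r.trace(p,"guide_plate")
if m:
  c=cloud(p,m[0]["mask"]);k=c[abs(c[:,2]-.06)<.007];print(np.median(k[:,2]),cv2.minAreaRect(k[:,:2].astype(np.float32)),np.linalg.lstsq(np.c_[k[:,:2],np.ones(len(k))],k[:,2],rcond=None)[0][:2])
cv2.imwrite("pics/j.png",np.hstack([cv2.resize(s["frame"][170:310,180:320,::-1],(400,400)),cv2.resize(p["frame"][165:265,290:390,::-1],(400,400))]))
```

```text
top guide_plate [([0.6305, -0.0198, 0.0495], 0.58)]
top handle [([0.4857, 0.0043, 0.064], 0.72), ([0.7235, 0.2074, 0.005], 0.5)]
side guide_plate [([0.6309, -0.0197, 0.0525], 0.92), ([0.4876, 0.0066, 0.0626], 0.34)]
side handle [([0.4896, 0.0038, 0.0607], 0.71)]
0.06040565260426943 ((0.6281739473342896, -0.0199403315782547), (0.0507940798997879, 0.1757413148880005), 3.1828672885894775) [-3.26075337e-03  3.67913990e-05]
```

View pics/j.png

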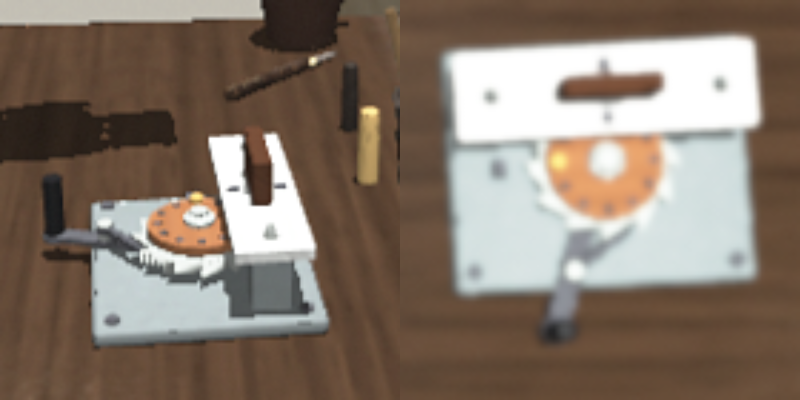

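The plate lies flat on both pillars with a pin showing through each hole, at (490,97) and (720,85). The lever is home, the stud is at station three, and both seals are standing.

```bash
python3 -c "
from workcell import r
print(r.job_done())"
```

```text
the job is handed in; nothing more can be done
None
```

I gave the lever three full strokes to its stop and back, moving the table on three stations. The guide plate was lowered over both pins until it lay flat on the pillars, then released, with both seals still standing. The job is handed in; no verdict came back.

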